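Seat the drilling template on its dowels

ROBOT

A 7-joint arm with a two-finger parallel gripper is mounted at the origin on a cart in front of the work surface, level with it; the furniture and walls round the work are solid. World frame = base frame: x ahead of the robot, y to its left, z up, the work surface at z = 0. Lengths are in m, angles in rad, forces in N, time in s.
With the tool pointing down it reaches from about 0.425 to 0.95 m from the base axis. Payload 16.7 kg.
Tool frame: the origin (TCP) lies midway between the tips of the shut fingers; the grasp point (between the pads) lies 19 mm behind it (grip_depth is the distance from the TCP to the grasp point, in m); x points along the fingers, y is the direction in which the jaws open and shut, and the axes are right-handed (so a half turn about x gives the same grasp; the last joint's range is limited). The gripper opens to 94 mm and grips with 3 to 60 N. Pads are 16 mm wide; open, the fingers measure 119 mm over their backs; the gripper's body (75 mm by 177 mm) begins 78 mm behind the grasp point.
Start: joints at [-1.331, 0.426, 0.074, 1.606, -0.034, 1.111, -0.067], TCP at [0.257, 0.624, 0.205] pointing down, gripper open.
Joint ranges: [-2.85, 2.85], [-0.5, 2.14], [-1.23, 1.37], [0.21, 2.46], [-1.02, 4.16], [0.16, 2.05], [-2.73, 2.73]. Speed limits (rad/s): [1.89, 1.89, 2.39, 2.39, 3.01, 3.01, 3.01].

INTERFACE

Orientations are given as a unit quaternion [w, x, y, z].
In Python, from cell import * gives the robot as it stands.
- The arm moves only by the tool arm_command, never from a script. Its argument "plan" is a list of rows, each a list of 6 numbers: the shift along the tool's x, y, z in mm, then the turn, a rotation vector about the tool's x, y, z in degrees. In form: [[x, y, z, rx, ry, rz], ...]. A call has 1 to 12 rows; each row shifts and turns the commanded pose from where the row before left it, along the tool's axes as they then stand; what a row does not reach is not made up. A row lasts 1/10 s, in which the tool goes at most 50 mm and 8.59 degrees, less where a joint would pass 70% of its speed; a pose out of reach is approached as far as the arm can. A call with a gripper value outside its range is refused whole. "fingers" is the finger opening in mm, from 0 to 94, set as the call begins (left out, the last holds). The fingers move at their own pace and stop on an object; "squeeze" is the grip in N (left out, the last holds). Time passes only in rows, so rows that do not move let the fingers close. It gives the time, the measured TCP pose, the force and the opening at its end, in the units of the state.
- sense(): the state, without advancing time (a new reading comes with each control period).
- snapshot(name): name is "scene" or "top" or "wrist"; returns (picture, depth): 480x640x3 uint8, blue, green, red; 480x640 float32, m along the optical axis (not along the pixel's ray), 0 where there is no reading.
- camera_info(name): a dict with "camera_matrix" (3x3 intrinsics, pixels), "R" (3x3) and "t" (3): a world point X has camera coordinates R X + t. Camera axes: x right, y down, z forward; pixel columns grow to the right and rows downward; lengths in m; the calibration is good to about 2 mm. A picture is of the moment at which its call begins: read the wrist's pose just before it. camera_info takes no time and is no camera call; for the wrist camera it gives the pose at the moment of the call.
- hand_in(): hands the job in, once; it reports no verdict.
Trained networks look in the newest picture that a camera, given by its name, has taken for a name from the list of things; names that differ only in an ending like _2 or _b are one class to them, and where a whole thing is asked for, a point or a joint stands for the part that bears it (a point fixed in the world has none). Each returns a list of dicts, best first, with "p" (0 to 1); they miss things now and then, are a little off and sometimes report something else, mostly with a low value. They report only what shows in the picture. A call takes as long as a camera call. They do not tell look-alikes from the thing itself.
- find_in(camera, name): "position" ([x, y, z] in m, in world coordinates, good to about 4 mm: the middle of the surface that is visible of it).
- silhouettes(camera, name): "mask" (480x640 bool, what is visible of it).
- tip_of(camera, name): "position" ([x, y, z] in m, in world coordinates, good to about 4 mm: a listed point, or the origin of a listed thing).
The state is a dict: "clock": time; "joint_pos": joint angles; "joint_velocities": joint speeds; "tau": joint torques, N m; "eef_pos": TCP position; "tcp_rot": TCP orientation; "contact_force": force on the tool from outside, world axes, zero at the start; "wrist_torque": the same for the moment, N m; "finger_gap": opening from 0.0 (shut) to 1.0 (fully open).
Only numpy, scipy, OpenCV 4.12 (cv2) and the standard library are available. Lean on these libraries where they do the work, as an engineer would, in place of code of your own. Each camera call takes 0.05 s, during which the arm holds its last target. There are 200 camera calls.

TASK

Pick up the drilling template by its grip bar and fit it on the fixture: lay it lightly on the two dowels, slide it along the fixture until both of its holes sit over the dowels and it drops flat onto the bed, then let go. Feel for the dowels gently, never forcing or ramming the template against the fixture, and leave the tape roll, screwdriver and ring gauge where they are.

Things in the scene. Friction and masses are not known exactly. Their poses are not given: they have to be found in the camera images.
- template: Loose drilling template, about 0.3 kg: dark steel plate 140 x 70 x 6 mm (own x, y, z) with a black upright grip bar in the middle of its top and two holes on its x axis. Six small steel bushes are decoration. Origin: centre of the underside, z up. Starts flat on the desk. Looks and fits the same after a half turn: either way round is right.
- grip (a point): Middle of the template's grip bar, 32 mm above its underside; axes as the template's. The bar is 36 mm long along x, 14 mm thick along y (grasp it across these 14 mm) and stands from 6 to 48 mm above the underside.
- hole_a (a point): Centre, at the underside, of the template's round through hole at x = -30 mm; 14 mm wide.
- hole_b (a point): The same for the other hole, at x = +30 mm.
- fixture: Fixed aluminium bed 210 x 92 mm (own x, y), top face 16 mm above the desk, with a 24 mm slot along its x axis. A steel strip clamped in the slot carries two upright dowels on the x axis. The strip does not yield to a hand's force. Seated, the template's underside is on the bed (16 mm) and its x axis lies along the fixture's x. Keep contact gentle: 5 to 15 N is enough, 60 N is ramming. Origin: centre of the underside.
- slot_mid (a point): Point above the middle of the slot at the height of the dowel tips, 24 mm above the desk; axes as the fixture's. Dowels: 12 mm thick, 60 mm apart along x, 8 mm proud of the bed, rim bevelled 1 mm. NOT their midpoint: the strip is clamped anywhere along the slot, so that lies between 20 mm before and 20 mm beyond this point along x (y = 0), unmeasured; find it by feel.
- tape_roll: Bystander: roll of beige tape lying flat, 104 mm across, 24 mm high; origin under its centre. Leave alone.
- screwdriver: Bystander: small screwdriver with red handle lying on the desk, 143 mm long, 11 mm thick. Leave alone.
- ring_gauge: Bystander: knurled steel ring gauge lying flat, 54 mm across, 18 mm high; origin under its centre. Leave alone.
There are look-alikes about, which are no part of the job. Of the things shaped like the template, the steel one is meant.

How it is judged:
By the outcome, as a careful person would: the job done as asked, in the order asked, and still so for the second after the job is handed in, with the robot touching nothing.
It also fails if it takes over 72 s, if anything falls off the work surface, if the arm or the gripper's body presses on something with over 40 N, if the wrist force passes 120 N, or if a joint passes its speed limit or range.

## Working session

There is one attempt and no reset: what is moved stays moved. The work goes in short steps, Python scripts to look and compute and a tool call to move; the robot and the scene stay as the last step left them, time stands still between calls to the robot, and variables do not carry over. Pictures are saved under pics/ and viewed, about 8 in all and at most 12, crops included, and the job is handed in when it is done.

Besides the shell and the picture viewer there is one more tool, called after "Request:" in YAML: its name, and indented under it one key for each argument. arm_command: Moves the arm, as the interface text tells. Its arguments: {"type":"object","properties":{"plan":{"type":"array"},"fingers":{"type":"number"},"squeeze":{"type":"number"}},"required":["plan"]}

```bash
mkdir -p pics; python3 - <<'E'
from cell import *
import cv2, numpy as np
s=sense();print(s['clock'],s['eef_pos'],s['tcp_rot'],s['contact_force'],s['finger_gap'])
for c in ["top","scene"]:
    im,d=snapshot(c); cv2.imwrite(f"pics/{c}1.png",im)
    for n in ["template","fixture","grip","slot_mid","hole_a","tape_roll","ring_gauge","screwdriver"]:
        f=tip_of(c,n) 
        print(c,n,[(np.round(q['position'],3),round(q['p'],2)) for q in f[:4]])
i=camera_info("top");print(i)
E
```

```text
0.0 [0.25638435 0.6239315  0.20476748] [ 0.69366647  0.13651255  0.69376141 -0.13742727] [ 0.95347445 -1.37346085  0.24534774] 1.0007507632167576
top template [(array([0.488, 0.337, 0.002]), 0.59), (array([ 0.466,  0.503, -0.002]), 0.59), (array([ 0.505, -0.041,  0.025]), 0.2)]
top fixture [(array([ 0.507, -0.042, -0.001]), 0.7)]
top grip [(array([0.463, 0.505, 0.031]), 0.88), (array([0.486, 0.341, 0.026]), 0.56)]
top slot_mid [(array([ 0.504, -0.043,  0.025]), 0.64)]
top hole_a [(array([ 0.482,  0.527, -0.004]), 0.66), (array([ 0.456,  0.34 , -0.002]), 0.62), (array([0.446, 0.483, 0.002]), 0.58), (array([ 0.514,  0.338, -0.   ]), 0.55)]
top tape_roll [(array([0.777, 0.193, 0.005]), 0.65), (array([0.515, 0.337, 0.001]), 0.64)]
top ring_gauge [(array([ 0.359,  0.174, -0.003]), 0.56)]
top screwdriver [(array([ 0.666,  0.313, -0.002]), 0.79)]
scene template [(array([ 0.486,  0.341, -0.003]), 0.79), (array([ 0.468,  0.505, -0.   ]), 0.76), (array([ 0.503, -0.043,  0.021]), 0.31)]
scene fixture [(array([ 0.503, -0.035,  0.   ]), 0.87)]
scene grip [(array([0.489, 0.338, 0.032]), 0.97), (array([0.462, 0.508, 0.034]), 0.72)]
scene slot_mid [(array([ 0.502, -0.039,  0.022]), 0.62)]
scene hole_a [(array([0.478, 0.532, 0.002]), 0.74), (array([ 0.515,  0.342, -0.001]), 0.57), (array([ 0.449,  0.482, -0.002]), 0.56)]
scene tape_roll [(array([ 0.78 ,  0.189, -0.001]), 0.58)]
scene ring_gauge [(array([0.361, 0.173, 0.004]), 0.76)]
scene screwdriver [(array([0.667, 0.317, 0.001]), 0.56)]
{'camera_matrix': array([[501.57977474,   0.        , 319.0869145 ],
       [  0.        , 501.57977474, 236.85089099],
       [  0.        ,   0.        ,   1.        ]]), 'R': array([[-7.45977481e-04, -9.99994104e-01, -3.35193468e-03],
       [-9.95905939e-01,  1.04590937e-03, -9.03895293e-02],
       [ 9.03925022e-02,  3.27078310e-03, -9.95900847e-01]]), 't': array([0.25128323, 0.555293  , 1.01472003])}
```

View pics/top1.png

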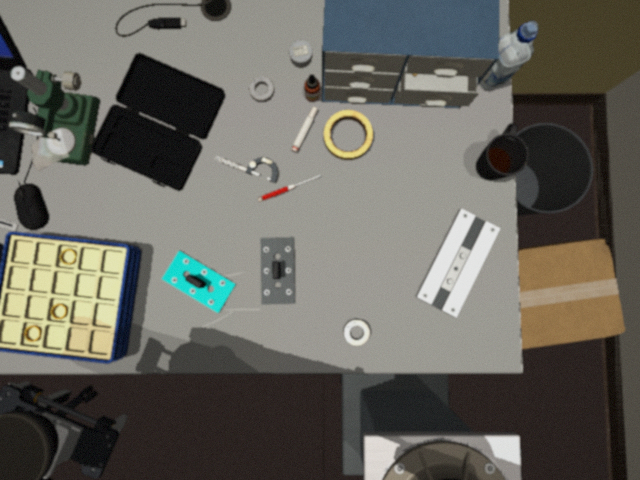

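View pics/scene1.png

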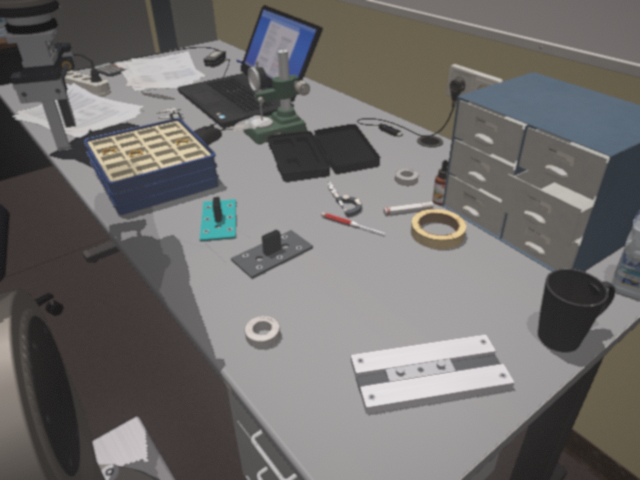

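The top view shows the steel template at pixel (278,270), the cyan look-alike at (200,281) and the fixture at (459,263). The strip with its dowels is around (455,268).

```bash
cat > h.py <<'E'
from cell import *
import cv2, numpy as np
from scipy.spatial.transform import Rotation as Ro
def bp(uv,z,i):
    uv=np.atleast_2d(np.float64(uv)); K,R,t=i['camera_matrix'],i['R'],np.array(i['t'])
    r=np.c_[uv,np.ones(len(uv))]@np.linalg.inv(K).T@R; c=-R.T@t
    return (c+r*((z-c[2])/r[:,2])[:,None])[:,:2]
def rect(mask,z,i):
    c,_=cv2.findContours(mask.astype(np.uint8),cv2.RETR_EXTERNAL,cv2.CHAIN_APPROX_NONE)
    c=max(c,key=cv2.contourArea)[:,0]
    (p,s,a)=cv2.minAreaRect((bp(c,z,i)*1000).astype(np.float32))
    if s[0]<s[1]: s=s[::-1]; a+=90
    return np.round(p,1),np.round(s,1),round((a+90)%180-90,2)
def rot(s): q=np.array(s['tcp_rot']); return Ro.from_quat(q[[1,2,3,0]])
def delta(s,pos,yaw):
    """tool-frame shift (mm) and rotvec (deg) to TCP pos, pointing down, jaw y-axis at yaw deg (mod 180)"""
    R0=rot(s); best=None
    for k in (0,180):
        a=np.deg2rad(yaw+k); x=np.array([0,0,-1.]); y=np.array([np.cos(a),np.sin(a),0])
        R1=Ro.from_matrix(np.c_[x,y,np.cross(x,y)]); v=(R0.inv()*R1).as_rotvec(degrees=True)
        if best is None or np.linalg.norm(v)<np.linalg.norm(best): best=v
    return np.round(R0.inv().apply(np.array(pos)-s['eef_pos'])*1000,1),np.round(best,2)
E
python3 - <<'E'
from h import *
s=sense();print(rot(s).as_matrix().round(3))
for c in ["top","scene"]:
    i=camera_info(c); im,d=snapshot(c)
    for n,z in (("template",.005),("fixture",.014)):
        for q in silhouettes(c,n)[:3]: print(c,n,round(q['p'],2),q['mask'].sum(),rect(q['mask'],z,i))
    if c=="top": cv2.imwrite("pics/fx.png",cv2.resize(im[200:325,400:515],None,fx=5,fy=4.8,interpolation=cv2.INTER_CUBIC))
    else: cv2.imwrite("pics/fs.png",cv2.resize(im[325:420,340:520],None,fx=4,fy=4,interpolation=cv2.INTER_CUBIC))
for p in ([.487,.339,.15],): print(delta(s,p,90))
E
```

```text
[[-0.     0.38   0.925]
 [-0.     0.925 -0.38 ]
 [-1.    -0.    -0.   ]]
top template 0.78 2266 (array([486.8, 339.5]), array([140.8,  75.8]), 0.21)
top fixture 0.86 4398 (array([504.1, -39.3]), array([208.6,  93.7]), -27.94)
scene template 0.9 1919 (array([486.1, 346.5]), array([141.9,  92.7]), 1.3)
scene template 0.57 1455 (array([466. , 506.7]), array([165.6,  73.4]), 59.47)
scene fixture 0.7 8583 (array([500.2, -43.2]), array([213.2, 102.3]), -27.52)
scene fixture 0.27 2098 (array([479.1, 334.9]), array([143.1,  98.3]), 3.67)
(array([  55.5, -176.3,  321.6]), array([-22.34,  -0.  ,   0.  ]))
```

Request:
arm_command:
  plan:
    - [18,0,0,-7.45,0,0]
    - [18,0,0,-7.45,0,0]
    - [19,0,0,-7.45,0,0]
    - [0,-35.6,28.8,0,0,0]
    - [0,-35.6,28.8,0,0,0]
    - [0,-35.6,28.8,0,0,0]
    - [0,-35.6,28.8,0,0,0]
    - [0,-35.6,28.8,0,0,0]
    - [0,-35.6,28.8,0,0,0]
    - [0,-35.6,28.8,0,0,0]
    - [0,-35.6,28.8,0,0,0]
    - [0,0,0,0,0,0]
  fingers: 60
  squeeze: 25

```text
clock: 2.4
eef_pos: [0.4912, 0.3336, 0.1508]
tcp_rot: [0.708, 0.002, 0.706, -0.003]
contact_force: [0.2, 1.2, -0.2]
finger_gap: 0.637
```

```bash
python3 - <<'E'
from h import *
import time
s=sense();print(s['clock'],s['eef_pos'],s['contact_force'],delta(s,[.487,.339,.013],90))
i=camera_info("wrist"); im,d=snapshot("wrist"); cv2.imwrite("pics/w1.png",im)
for q in silhouettes("wrist","template")[:2]: print(round(q['p'],2),q['mask'].sum(),rect(q['mask'],.005,i))
for n in("grip","hole_a"): print(n,[(np.round(q['position'],4),round(q['p'],2)) for q in tip_of("wrist",n)[:3]])
print(i['R'].round(2),(-i['R'].T@i['t']).round(3))
E
```

```text
2.4 [0.49120377 0.33361745 0.15076217] [ 0.20689662  1.19029411 -0.24472412] (array([137.7,   5.6,  -4.5]), array([-0.45,  0.1 ,  0.1 ]))
0.9 10401 (array([463.4, 505.7]), array([142.4,  71.1]), 59.18)
0.62 3179 (array([357.4, 174.6]), array([60.8, 55.3]), 82.39)
grip [(array([0.4663, 0.507 , 0.0324]), 0.89), (array([0.4888, 0.3371, 0.0334]), 0.57)]
hole_a [(array([ 0.4527,  0.4789, -0.0016]), 0.92), (array([ 0.4569,  0.3436, -0.0031]), 0.8), (array([0.4793, 0.5349, 0.0022]), 0.77)]
[[ 0.01  1.   -0.  ]
 [ 0.96 -0.01  0.28]
 [ 0.28 -0.   -0.96]] [0.407 0.336 0.329]
```

View pics/w1.png

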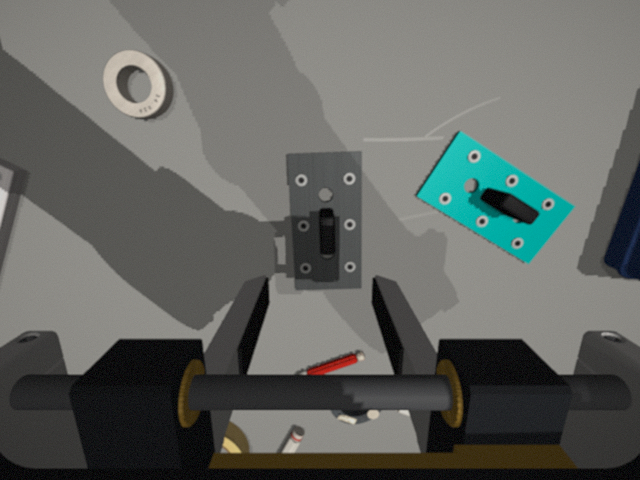

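View pics/fx.png

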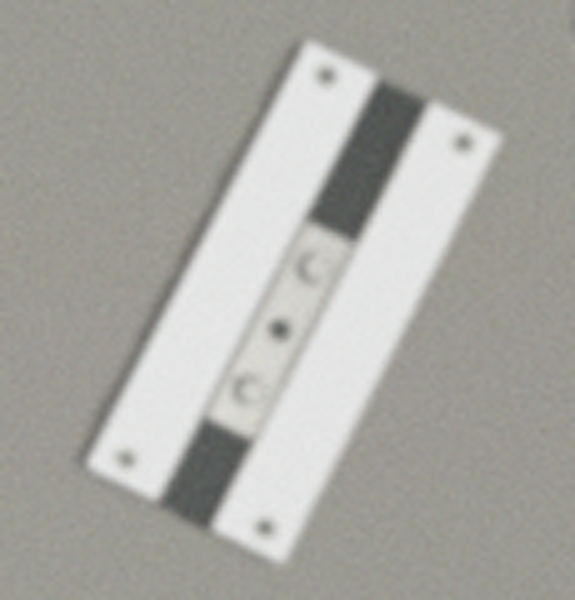

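```bash
python3 - <<'E'
from h import *
i=camera_info("wrist")
P=bp([(301,180),(349,179),(304,226),(350,225),(306,268),(350,267)],.006,i)*1000
print(P.round(1),P.mean(0)); print(np.degrees(np.arctan2(*((P[4]+P[5]-P[0]-P[1])[::-1]))))
print("hole",bp([(325,195)],.006,i)*1000,"bartop",bp([(327,209),(327,234)],.048,i)*1000)
j=camera_info("top"); f=lambda X,Y:((X+.5)/5-.5+400,(Y+.5)/4.8-.5+200)
D=bp([f(315,267),f(250,388)],.024,j)*1000
C=bp([f(326,75),f(463,143),f(126,458),f(265,527)],.016,j)*1000
print(D.round(1),C.round(1),C.mean(0)); a=(C[0]+C[1]-C[2]-C[3]);print(np.degrees(np.arctan2(a[1],a[0])))
u=a/np.linalg.norm(a);print("strip off",(D-C.mean(0))@u, (D-C.mean(0))@[-u[1],u[0]],bp([f(280,328)],.016,j)*1000-C.mean(0))
E
```

```text
[[436.8 323.8]
 [435.8 369.7]
 [482.  326.2]
 [480.9 371.8]
 [526.6 327.7]
 [525.4 373. ]] [481.26755232 348.69363913]
2.2910772488944575
hole [[451.14564733 346.84341543]] bartop [[456.72430511 347.95927083]
 [478.77734256 348.11885669]]
[[517.2 -46. ]
 [465.3 -17.9]] [[ 601.6  -55.1]
 [ 571.7 -111.6]
 [ 435.3   32.1]
 [ 405.7  -24.7]] [503.57716899 -39.83355933]
-27.65611614261901
strip off [ 14.91718964 -44.12659402] [0.84249828 1.65321864] [[-12.4011915    6.80642103]]
```

```bash
python3 - <<'E'
from h import *
s=sense();i=camera_info("wrist"); im,d=snapshot("wrist")
print(s['clock'],s['eef_pos'],(-i['R'].T@i['t']).round(4))
g=cv2.cvtColor(im,cv2.COLOR_BGR2GRAY); x0,y0=270,140
m=(g[y0:310,x0:385]>140).astype(np.uint8)
n,l,st,ce=cv2.connectedComponentsWithStats(m)
c=np.array([ce[k]+[x0,y0] for k in range(1,n) if 20<st[k,4]<200]);w=bp(c,.006,i)*1000
print(np.c_[c,w].round(1))
E
```

```text
2.6 [0.48621912 0.3406674  0.15044342] [0.4023 0.3418 0.3285]
[[341.2 184.4 441.  362.3]
 [293.5 185.6 442.1 316.6]
 [343.7 229.7 485.8 365.7]
 [343.5 272.  530.9 366.4]]
```

Request:
arm_command:
  plan:
    - [20,1.5,-0.5,-1.5,0,0]
    - [35,0,0,0,0,0]
    - [35,0,0,0,0,0]
    - [25,0,0,0,0,0]
    - [14,0,0,0,0,0]
    - [8,0,0,0,0,0]
    - [0,0,0,0,0,0]
    - [0,0,0,0,0,0]
    - [0,0,0,0,0,0]

```text
clock: 3.55
eef_pos: [0.487, 0.3416, 0.0146]
tcp_rot: [0.708, -0.009, 0.707, 0.01]
contact_force: [-0.1, 0.2, 0.5]
finger_gap: 0.639
```

```bash
python3 - <<'E'
from h import *
s=sense();i=camera_info("wrist"); im,d=snapshot("wrist"); print(s['clock'],s['eef_pos'],s['contact_force'],delta(s,[.486,.341,.013],91.5)); cv2.imwrite("pics/w2.png",im)
E
```

```text
3.55 [0.4870491  0.3416208  0.01464389] [-0.09880973  0.22881049  0.5119851 ] (array([ 1.6, -0.6, -1.1]), array([ 0.01,  0.08, -0.06]))
```

View pics/w2.png

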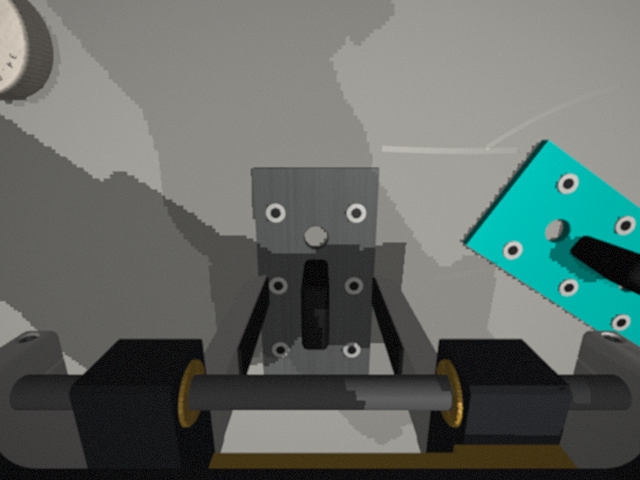

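The bar sits centred and square between the fingers (x≈316, rows 260–350). I'll close on it.

Request:
arm_command:
  plan:
    - [0,0,0,0,0,0]
    - [0,0,0,0,0,0]
    - [0,0,0,0,0,0]
    - [0,0,0,0,0,0]
    - [0,0,0,0,0,0]
    - [0,0,0,0,0,0]
  fingers: 0
  squeeze: 40

```text
clock: 4.2
eef_pos: [0.4864, 0.3409, 0.0134]
tcp_rot: [0.707, -0.009, 0.707, 0.009]
contact_force: [-0.1, -2.0, 1.8]
finger_gap: 0.161
```

```bash
python3 - <<'E'
from h import *
s=sense();i=camera_info("wrist"); im,d=snapshot("wrist"); print(s['clock'],s['eef_pos'],s['contact_force'],s['finger_gap'],s['wrist_torque'])
g=cv2.cvtColor(im,cv2.COLOR_BGR2GRAY); y0,x0=180,240
best=[]
for c in cv2.HoughCircles(g[y0:370,x0:400],cv2.HOUGH_GRADIENT,1,30,param1=100,param2=12,minRadius=6,maxRadius=15)[0]:
    p=c[:2]+[x0,y0]; print(p,c[2],(bp(p,.006,i)*1000).round(1))
y=rot(s).as_matrix()[:,1];print('tool yaw',np.degrees(np.arctan2(y[1],y[0])))
E
```

```text
4.2 [0.48643854 0.34088535 0.01342412] [-0.13243241 -1.99720117  1.82251514] 0.1610845075447767 [-0.55451221 -0.04936582  0.01048009]
[318.5 239.5] 11.8 [[456.4 340.6]]
[277.5 214.5] 10.1 [[442.3 317.1]]
[358.5 213.5] 9.4 [[440.5 362.8]]
[280.5 287.5] 9.6 [[487.2 318.5]]
[357.5 286.5] 8.2 [[485.3 364.9]]
tool yaw 91.50764249489217
```

Request:
arm_command:
  plan:
    - [-8,0,0,0,0,0]
    - [-18,0,0,0,0,0]
    - [-22,0,0,7.3,0,0]
    - [-22,0,0,7.3,0,0]
    - [-14,0,0,7.3,0,0]
    - [-6,0,0,7.3,0,0]
    - [0,0,0,0,0,0]

```text
clock: 4.95
eef_pos: [0.4867, 0.3416, 0.1048]
tcp_rot: [0.687, 0.17, 0.686, -0.169]
contact_force: [0.2, -0.9, -2.5]
finger_gap: 0.146
```

Request:
arm_command:
  plan:
    - [0,-10,6,0,0,0]
    - [0,-25,15,0,0,0]
    - [0,-35,20,0,0,0]
    - [0,-38,22,0,0,0]
    - [0,-38,22,0,0,0]
    - [0,-38,22,0,0,0]
    - [0,-38,22,0,0,0]
    - [0,-38,22,0,0,0]
    - [0,-33,20,0,0,0]
    - [0,-22,13,0,0,0]
    - [0,-10,6,0,0,0]
    - [0,-3,2,0,0,0]

```text
clock: 6.15
eef_pos: [0.5035, -0.0401, 0.1032]
tcp_rot: [0.686, 0.169, 0.687, -0.169]
contact_force: [0.3, 0.3, -2.2]
finger_gap: 0.144
```

Request:
arm_command:
  plan:
    - [10,0,0,0,0,0]
    - [12,0,0,0,0,0]
    - [8,0,0,0,0,0]
    - [0,0,0,0,0,0]
    - [0,0,0,0,0,0]
    - [0,0,0,0,0,0]

```text
clock: 6.75
eef_pos: [0.5043, -0.0384, 0.0737]
tcp_rot: [0.687, 0.169, 0.687, -0.169]
contact_force: [-0.0, 0.2, -2.5]
finger_gap: 0.149
```

```bash
python3 - <<'E'
from h import *
s=sense(); print(s['clock'],s['eef_pos'],s['contact_force'],s['finger_gap'],s['wrist_torque'],delta(s,[.5036,-.0388,.05],90-27.7))
i=camera_info("wrist");im,d=snapshot("wrist"); cv2.imwrite("pics/w3.png",im)
im,d=snapshot("top"); cv2.imwrite("pics/t3.png",cv2.resize(im[190:335,390:535],(600,600),interpolation=cv2.INTER_CUBIC))
np.savez("w3.npz",R=i['R'],t=i['t'],K=i['camera_matrix'])
E
```

```text
6.75 [ 0.50429352 -0.03836254  0.07366807] [-0.01149697  0.17449904 -2.54959563] 0.14895160595206913 [ 0.02230008 -0.02242854 -0.02243104] (array([23.7, -0.7, -0.4]), array([ 0.04,  0.01, -0.01]))
```

View pics/w3.png

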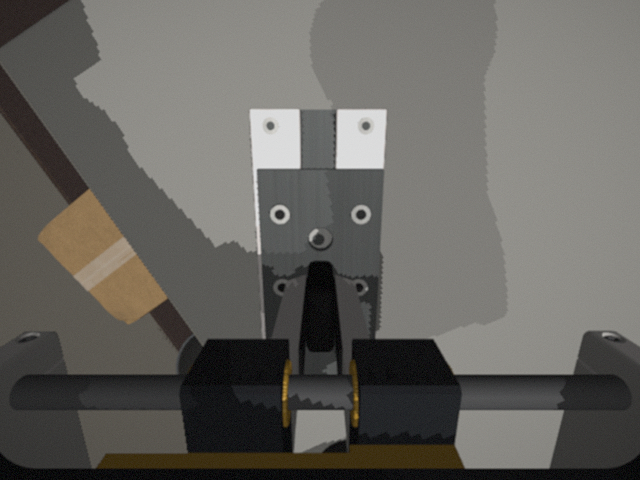

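View pics/t3.png

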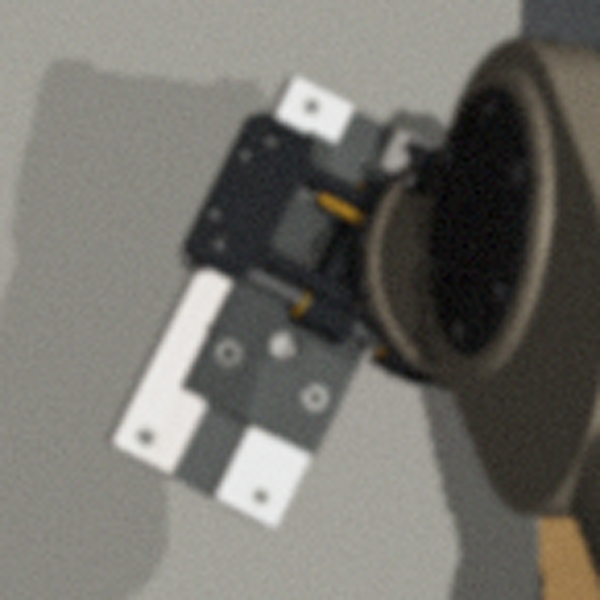

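Seen from the wrist, the template is nearly in line with the fixture. The near bolts are at (270,126) and (366,126), the bushes at (280,214) and (361,214), and the hole at (320,238).

```bash
python3 - <<'E'
from h import *
z=np.load("w3.npz");i=dict(R=z['R'],t=z['t'],camera_matrix=z['K'])
im=cv2.imread("pics/w3.png");g=cv2.cvtColor(im,cv2.COLOR_BGR2GRAY)
a=np.radians(-27.7);u=np.array([np.cos(a),np.sin(a)]);v=np.array([-u[1],u[0]])
c=np.array([504.29,-38.36])
def sub(p,r,dark):  # intensity centroid
    x,y=p;w=g[y-r:y+r+1,x-r:x+r+1].astype(float);w=np.clip((w.max()-w if dark else w-w.min())-0.45*np.ptp(w),0,None)
    Y,X=np.mgrid[-r:r+1,-r:r+1];return x+(w*X).sum()/w.sum(),y+(w*Y).sum()/w.sum()
for n,p,h,r,dk in (("bolt",(270,126),.016,8,1),("bolt",(366,126),.016,8,1),("bush",(280,214),.0663,11,0),("bush",(361,214),.0663,11,0)):
    q=sub(p,r,dk);w=bp(q,h,i)[0]*1000-c;print(n,np.round(q,1),"u,v rel TCP",(w@u).round(1),(w@v).round(1))
# slot and bed edges at row 150: gradients
for row,h in((140,.016),(150,.016),(160,.016)):
    e=np.abs(np.diff(g[row,235:400].astype(int)));k=np.where(e>25)[0]+235.5
    print(row,k,[(((bp((x,row),h,i)[0]*1000-c)@v).round(1)) for x in k])
E
```

```text
bolt [269.9 125.4] u,v rel TCP -95.2 -32.9
bolt [365.5 125.5] u,v rel TCP -95.2 30.9
bush [279.8 214. ] u,v rel TCP -45.6 -22.1
bush [360.9 213.9] u,v rel TCP -45.7 23.7
140 [250.5 251.5 299.5 300.5 335.5 336.5 384.5 385.5] [np.float64(-46.4), np.float64(-45.7), np.float64(-13.3), np.float64(-12.6), np.float64(11.0), np.float64(11.7), np.float64(44.1), np.float64(44.8)]
150 [251.5 299.5 300.5 334.5 335.5 336.5 383.5 384.5] [np.float64(-46.1), np.float64(-13.4), np.float64(-12.7), np.float64(10.4), np.float64(11.1), np.float64(11.8), np.float64(43.8), np.float64(44.5)]
160 [251.5 252.5 299.5 300.5 334.5 335.5 336.5 383.5 384.5] [np.float64(-46.4), np.float64(-45.7), np.float64(-13.5), np.float64(-12.8), np.float64(10.5), np.float64(11.2), np.float64(11.9), np.float64(44.2), np.float64(44.8)]
```

Request:
arm_command:
  plan:
    - [8,-1.6,0,0,0,0]
    - [10,0,0,0,0,0]
    - [8,0,0,0,0,0]
    - [4,0,0,0,0,0]
    - [2,0,0,0,0,0]
    - [0,0,0,0,0,0]
    - [0,0,0,0,0,0]
    - [0,0,0,0,0,0]

```text
clock: 7.65
eef_pos: [0.5035, -0.04, 0.0417]
tcp_rot: [0.687, 0.169, 0.686, -0.169]
contact_force: [0.1, -0.5, -2.8]
finger_gap: 0.144
```

Request:
arm_command:
  plan:
    - [1,0,0,0,0,0]
    - [1,0,0,0,0,0]
    - [0.5,0,0,0,0,0]
    - [0,0,0,0,0,0]
    - [0,0,0,0,0,0]

```text
clock: 8.15
eef_pos: [0.5033, -0.04, 0.039]
tcp_rot: [0.687, 0.169, 0.687, -0.169]
contact_force: [-0.0, -0.5, -3.1]
finger_gap: 0.145
```

Request:
arm_command:
  plan:
    - [0.5,0,0,0,0,0]
    - [0.5,0,0,0,0,0]
    - [0,0,0,0,0,0]
    - [0,0,0,0,0,0]

```text
clock: 8.55
eef_pos: [0.5033, -0.04, 0.0379]
tcp_rot: [0.687, 0.169, 0.687, -0.169]
contact_force: [0.2, -0.1, -2.6]
finger_gap: 0.151
```

Request:
arm_command:
  plan:
    - [0.5,0,0,0,0,0]
    - [0,0,0,0,0,0]
    - [0,0,0,0,0,0]

```text
clock: 8.85
eef_pos: [0.5033, -0.04, 0.0375]
tcp_rot: [0.687, 0.169, 0.687, -0.169]
contact_force: [-0.5, -0.3, -3.1]
finger_gap: 0.146
```

Request:
arm_command:
  plan:
    - [0.5,0,0,0,0,0]
    - [0,0,0,0,0,0]
    - [0,0,0,0,0,0]

```text
clock: 9.15
eef_pos: [0.5034, -0.04, 0.0373]
tcp_rot: [0.687, 0.169, 0.687, -0.169]
contact_force: [-2.2, -0.9, 6.6]
finger_gap: 0.147
```

In contact on the dowels at about 9 N. Next I slide along −x.

Request:
arm_command:
  plan:
    - [0,0,-1,0,0,0]
    - [0,0,-1.5,0,0,0]
    - [0,0,-1.5,0,0,0]
    - [0,0,-1,0,0,0]
    - [0,0,0,0,0,0]
    - [0,0,0,0,0,0]

```text
clock: 9.75
eef_pos: [0.4995, -0.0377, 0.0373]
tcp_rot: [0.687, 0.169, 0.686, -0.169]
contact_force: [3.2, -2.8, 6.4]
finger_gap: 0.147
```

Request:
arm_command:
  plan:
    - [0,0,-1,0,0,0]
    - [0,0,-1,0,0,0]
    - [0,0,-1,0,0,0]
    - [0,0,0,0,0,0]
    - [0,0,0,0,0,0]

```text
clock: 10.25
eef_pos: [0.4969, -0.0363, 0.0373]
tcp_rot: [0.687, 0.169, 0.686, -0.169]
contact_force: [3.7, -1.6, 6.3]
finger_gap: 0.145
```

Request:
arm_command:
  plan:
    - [0,0,-1,0,0,0]
    - [0,0,-1,0,0,0]
    - [0,0,-1,0,0,0]
    - [0,0,0,0,0,0]
    - [0,0,0,0,0,0]

```text
clock: 10.75
eef_pos: [0.494, -0.0348, 0.0372]
tcp_rot: [0.687, 0.169, 0.686, -0.169]
contact_force: [3.8, -1.6, 6.1]
finger_gap: 0.147
```

Request:
arm_command:
  plan:
    - [0,0,-0.5,0,0,0]
    - [0,0,-0.5,0,0,0]
    - [0,0,-0.5,0,0,0]
    - [0,0,0,0,0,0]
    - [0,0,0,0,0,0]

```text
clock: 11.25
eef_pos: [0.491, -0.0339, 0.0364]
tcp_rot: [0.686, 0.169, 0.687, -0.169]
contact_force: [0.4, -0.1, -2.1]
finger_gap: 0.147
```

Request:
arm_command:
  plan:
    - [0,0,-0.5,0,0,0]
    - [0,0,-0.5,0,0,0]
    - [0,0,0,0,0,0]
    - [0,0,0,0,0,0]

```text
clock: 11.65
eef_pos: [0.4912, -0.0337, 0.0369]
tcp_rot: [0.686, 0.169, 0.687, -0.169]
contact_force: [-0.9, -0.6, -3.7]
finger_gap: 0.144
```

The support force vanished at about 13 mm of slide, so the holes have reached the dowels. Now I lower gently.

Request:
arm_command:
  plan:
    - [0.5,0,0,0,0,0]
    - [0.5,0,0,0,0,0]
    - [0,0,0,0,0,0]
    - [0,0,0,0,0,0]

```text
clock: 12.05
eef_pos: [0.4914, -0.0337, 0.0361]
tcp_rot: [0.687, 0.169, 0.687, -0.169]
contact_force: [-2.5, 0.1, 3.2]
finger_gap: 0.147
```

Request:
arm_command:
  plan:
    - [0,-0.2,-0.4,0,0,0]
    - [0,0,0,0,0,0]
    - [0,0,0,0,0,0]

```text
clock: 12.35
eef_pos: [0.491, -0.0337, 0.036]
tcp_rot: [0.687, 0.169, 0.687, -0.169]
contact_force: [-0.3, 0.0, -0.0]
finger_gap: 0.145
```

Request:
arm_command:
  plan:
    - [0.2,0,-0.3,0,0,0]
    - [0,0,0,0,0,0]
    - [0,0,0,0,0,0]

```text
clock: 12.65
eef_pos: [0.4905, -0.0336, 0.0357]
tcp_rot: [0.686, 0.169, 0.687, -0.169]
contact_force: [-0.4, 0.9, -2.8]
finger_gap: 0.145
```

Request:
arm_command:
  plan:
    - [0.5,0,0,0,0,0]
    - [0.3,0,0,0,0,0]
    - [0,0,0,0,0,0]
    - [0,0,0,0,0,0]

```text
clock: 13.05
eef_pos: [0.4906, -0.0336, 0.0349]
tcp_rot: [0.686, 0.169, 0.687, -0.169]
contact_force: [-1.3, 2.0, -2.5]
finger_gap: 0.146
```

```bash
python3 -c "
from cell import *
s=sense();print(s['contact_force'],s['wrist_torque'],s['eef_pos'])"
```

```text
[-1.31430499  2.02439658 -2.47877293] [ 0.23388766  0.2163186  -0.04103934] [ 0.49055815 -0.03355557  0.0349201 ]
```

Request:
arm_command:
  plan:
    - [0.5,0.2,-0.3,0,0,0]
    - [0.5,0,0,0,0,0]
    - [0.5,0,0,0,0,0]
    - [0,0,0,0,0,0]

```text
clock: 13.45
eef_pos: [0.4905, -0.0333, 0.0334]
tcp_rot: [0.687, 0.169, 0.687, -0.169]
contact_force: [-0.6, -0.1, -1.7]
finger_gap: 0.149
```

Request:
arm_command:
  plan:
    - [0.5,0,0,0,0,0]
    - [0.5,0,0,0,0,0]
    - [0.5,0,0,0,0,0]
    - [0,0,0,0,0,0]
    - [0,0,0,0,0,0]

```text
clock: 13.95
eef_pos: [0.4905, -0.0333, 0.032]
tcp_rot: [0.687, 0.169, 0.687, -0.169]
contact_force: [-0.7, -0.5, -2.9]
finger_gap: 0.149
```

Request:
arm_command:
  plan:
    - [0.5,0,0,0,0,0]
    - [0.5,0,0,0,0,0]
    - [0.5,0,0,0,0,0]
    - [0.5,0,0,0,0,0]
    - [0,0,0,0,0,0]
    - [0,0,0,0,0,0]

```text
clock: 14.55
eef_pos: [0.4905, -0.0333, 0.03]
tcp_rot: [0.687, 0.169, 0.687, -0.169]
contact_force: [0.0, -0.4, -2.5]
finger_gap: 0.144
```

Request:
arm_command:
  plan:
    - [0.3,0,0,0,0,0]
    - [0,0,0,0,0,0]
    - [0,0,0,0,0,0]

```text
clock: 14.85
eef_pos: [0.4905, -0.0333, 0.0297]
tcp_rot: [0.687, 0.169, 0.687, -0.169]
contact_force: [-0.6, 0.8, -3.0]
finger_gap: 0.148
```

Request:
arm_command:
  plan:
    - [0.3,0,0,0,0,0]
    - [0,0,0,0,0,0]
    - [0,0,0,0,0,0]

```text
clock: 15.15
eef_pos: [0.4905, -0.0333, 0.0294]
tcp_rot: [0.687, 0.169, 0.687, -0.169]
contact_force: [-0.1, -0.4, -2.1]
finger_gap: 0.146
```

Request:
arm_command:
  plan:
    - [0.2,0,0,0,0,0]
    - [0,0,0,0,0,0]
    - [0,0,0,0,0,0]

```text
clock: 15.45
eef_pos: [0.4905, -0.0332, 0.0294]
tcp_rot: [0.687, 0.169, 0.687, -0.169]
contact_force: [-1.8, 0.9, 5.7]
finger_gap: 0.143
```

Seated on the bed at z = 0.0294, exactly 8 mm below dowel-tip contact. I'll release and back off upwards.

Request:
arm_command:
  plan:
    - [0,0,0,0,0,0]
    - [0,0,0,0,0,0]
    - [0,0,0,0,0,0]
    - [0,0,0,0,0,0]
    - [0,0,0,0,0,0]
  fingers: 50

```text
clock: 15.95
eef_pos: [0.4905, -0.0333, 0.0292]
tcp_rot: [0.687, 0.169, 0.687, -0.169]
contact_force: [0.4, -0.4, -0.2]
finger_gap: 0.515
```

Request:
arm_command:
  plan:
    - [-5,0,0,0,0,0]
    - [-15,0,0,0,0,0]
    - [-25,0,0,0,0,0]
    - [-30,0,0,0,0,0]
    - [-30,0,0,0,0,0]
    - [-20,0,0,0,0,0]
    - [-10,0,0,0,0,0]
    - [0,0,0,0,0,0]
    - [0,0,0,0,0,0]

```text
clock: 16.85
eef_pos: [0.4901, -0.0332, 0.1635]
tcp_rot: [0.686, 0.169, 0.687, -0.169]
contact_force: [0.3, -1.4, -0.2]
finger_gap: 0.531
```

```bash
python3 - <<'E'
from h import *
s=sense(); print(s['clock'],s['eef_pos'],s['contact_force'],s['finger_gap'])
im,d=snapshot("wrist"); im2,_=snapshot("scene")
a=cv2.resize(im,(480,360)); b=cv2.resize(im2[200:440,200:520],(480,360)); 
cv2.imwrite("pics/end.png",cv2.resize(np.hstack([a,b]),(800,300)))
for n in("tape_roll","ring_gauge","screwdriver","template"): print(n,[(np.round(q['position'],3),round(q['p'],2)) for q in tip_of("scene",n)[:3]])
E
```

```text
16.85 [ 0.49010749 -0.03317455  0.16348331] [ 0.2642223  -1.37196742 -0.17113386] 0.5307372660137716
tape_roll []
ring_gauge [(array([ 0.362,  0.173, -0.   ]), 0.59)]
screwdriver [(array([ 0.664,  0.316, -0.001]), 0.46)]
template [(array([ 0.468,  0.505, -0.   ]), 0.7), (array([ 0.489, -0.033,  0.016]), 0.67)]
```

View pics/end.png

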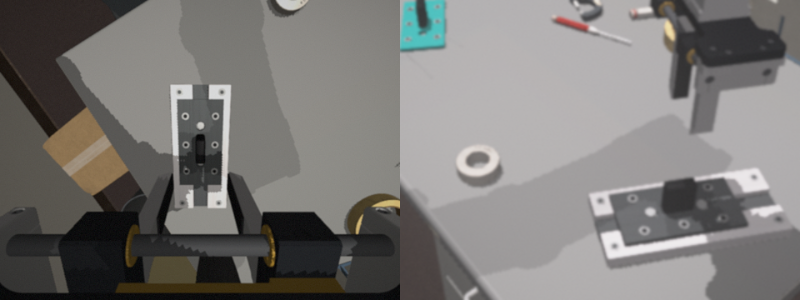

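The template lies flat on the bed, parallel to it, with a bright dowel visible in the hole at (200,125). The gripper is clear and the bystanders are in place.

```bash
python3 -c "
from cell import *
print(hand_in())"
```

```text
the job is handed in; nothing more can be done
None
```

The steel template is seated on the fixture and released, and the job is handed in at about 17 s on the robot's clock, well under the 72 s limit.

I gripped it by the bar and laid it on the dowels at about 9 N. I slid it about 15 mm along the fixture's −x until the support force vanished, then lowered it with small corrections from the felt forces.

**Last checks:**
- **Seating:** the tool stopped on the bed at z = 29.4 mm, against 37.3 mm when resting on the dowel tips. That is the expected 8 mm drop. It touched the bed at about 8 N, and the highest force seen at any step was about 10 N.
- **Final pictures:** the template lies flat and in line with the fixture, with a dowel showing in the visible hole. The detector puts it at z = 16 mm, on the bed. The gripper is open and clear.
- **Bystanders:** the ring gauge and screwdriver were found where they started, within the detector's accuracy.

**Disagreements:** the detector missed the tape roll in the last scene picture, where the arm partly hid it. It shows at the edge of the wrist picture, but its final position was not measured. The arm never went near it.

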